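Tighten the lap's flange nut with the pin spanner

ROBOT

A 7-joint arm with a two-finger parallel gripper is mounted at the origin on the work surface. World frame = base frame: x ahead of the robot, y to its left, z up, the work surface at z = 0. Lengths are in m, angles in degrees, forces in N, time in s.
With the tool pointing down it reaches from about 0.425 to 0.875 m from the base axis. Payload 4.7 kg.
Tool frame: the origin (TCP) lies on the mounting face of the last link; the fingertips stand tcp_to_tips ahead of it and the grasp point (between the pads) lies 164 mm ahead of it (tcp_to_tips is the distance from the TCP to the fingertips, in m); z points along the fingers, y is the line along which they close (so a half turn about z gives the same grasp; the last joint's range is limited). The gripper opens to 87 mm and grips with 3 to 60 N. Pads are 19 mm wide; open, the fingers measure 117 mm over their backs; the gripper's body (75 mm by 190 mm) begins 51 mm behind the grasp point.
Start: joints at [63.891, 18.392, -4.016, 83.108, 1.295, 78.541, -3.26], TCP at [0.294, -0.58, 0.405] pointing down, gripper open.
Joint ranges: [-163.93, 163.93], [-17.29, 119.83], [-79.2, 71.16], [3.27, 140.29], [-89.18, 269.18], [5.43, 117.66], [-154.24, 154.24]. Speed limits (degrees/s): [147.25, 147.25, 180, 180, 180, 180, 180].

INTERFACE

Orientations are given as [roll, pitch, yaw] about the fixed x, y, z axes, in that order (R = Rz(yaw) Ry(pitch) Rx(roll)).
In Python, from cell import get_obs, read_camera, sign_off, tcp_to_tips gives the robot as it stands.
- The arm moves only by the tool drive_tool, never from a script. Its argument "rows" is one flat list of numbers, 7 for each row, row after row: the shift along the tool's x, y, z in m, then the turn, a rotation vector about the tool's x, y, z in rad, then the gripper command: -1 is shut, 1 is fully open, values between are in proportion. In form: [tx, ty, tz, rx, ry, rz, fingers, tx, ty, tz, rx, ry, rz, fingers, ...]. A call has 1 to 5 rows; each row shifts and turns the commanded pose from where the row before left it, along the tool's axes as they then stand; what a row does not reach is not made up. A row lasts 1/8 s, in which the tool goes at most 62.5 mm and 10.7 degrees, less where a joint would pass 70% of its speed; a pose out of reach is approached as far as the arm can. A call is refused whole if a number of a shift passes 0.0625 or a number of a turn 0.188, either way. A call with a gripper value outside its range is refused whole. The fingers move at their own pace and stop on an object; "grip_force" is the grip in N (left out, the last holds). Time passes only in rows, so rows that do not move let the fingers close. It gives the time, the measured TCP pose, the force, the opening and the grip force at its end, in the units of the state.
- get_obs(): the state, without advancing time (a new reading comes with each control period).
- read_camera(name): name is "scene" or "top"; returns a dict with "color" (420x560x3 uint8, blue, green, red), "fov_y" (degrees; the focal length in pixels is half the picture's height over the tangent of half this angle, whatever the lens; pixels are square), "cx", "cy" (the principal point, pixels), "cam_to_world" (4x4, takes a point from camera to world coordinates). Camera axes: x right, y up, looking along -z (the intrinsics and any distortion apply to the point x, -y, -z); pixel columns grow to the right and rows downward; lengths in m; the calibration is good to about 2 mm. A picture is of the moment at which its call begins. There is no depth.
- sign_off(): hands the job in; it is judged then, once.
The state is a dict: "time_s": time; "qpos": joint angles; "joint_velocities": joint speeds; "effort": joint torques, N m; "tool_pos": TCP position; "tool_rot": TCP orientation; "force": force on the tool from outside, world axes, zero at the start; "wrist_torque": the same for the moment, N m; "grip_width": finger opening in m; "grasp_force": force on a finger pad.
Only numpy, scipy, OpenCV 4.12 (cv2) and the standard library are available. Lean on these libraries where they do the work, as an engineer would, in place of code of your own. Each camera call takes 0.05 s, during which the arm holds its last target. There are 200 camera calls.

TASK

A fresh lap has been put on the bench hone and its flange nut run on by hand. Take the pin spanner from its wooden rest, set both of its pins down into the two holes of the nut before turning anything, and tighten the nut clockwise until it comes up against its stop, turning it only with the spanner. Then lift the spanner off, lay it gently back in the notches of its rest and leave the other things on the bench where they are.

Things in the scene. Friction and masses are not known exactly. Their poses are not given: they have to be found in the camera images.
- hone: Bench hone, a flat grinder fixed to the bench: grey box, deck 84 mm high, 180 mm wide in y, from x = -145 (knob and switch side, up to 102 mm high) to +100 mm (graver rail, 112 mm high). Origin on the bench under the vertical spindle, z up. On it a round lap, 125 mm across, top 104 mm high. Spindle locked; its end, 11 mm across, stands 8 mm above the nut.
- flange_nut (a joint): Angle (rad) of the flange nut, a plain steel disc 52 mm across, 14 mm thick, on the middle of the lap, top face 118 mm above the bench. Turns about the vertical spindle; grows as the nut is tightened, clockwise seen from above. Starts between 0 and 0.5; hard stop (tight) at 1.30. Takes about 0.35 N m to turn, stays where it is left.
- hole_a (a point): Centre of the mouth of one of the two round blind holes in the nut's top face, 8.5 mm across and 10 mm deep, 17.5 mm from the spindle's axis, opposite each other, 35 mm apart. z up. Turns with the nut.
- hole_b (a point): The same for the other hole.
- spanner: Cranked steel pin spanner, about 0.18 kg. Origin midway between the pins, on the underside of the 6 mm thick half-ring fork (48 mm across); x along the handle away from the fork, z up, pins down. Handle: straight bar 12 mm wide, 12 mm high, from x = 34 to 150 mm, centre line 24 mm above the origin. Starts level in its rest, fork overhanging the rest's -x end, pins clear of the bench.
- pin_a (a point): Tip of the spanner's round-nosed pin at y = +17.5 mm, 5 mm across, reaching 8 mm below the fork's underside. Fully engaged, the fork lies on the nut's top. Either pin fits either hole, so the handle, at right angles to the line of the holes, can point to either side.
- pin_b (a point): Tip of the other pin, the same, at y = -17.5 mm.
- grip (a point): Point on the centre line of the spanner's handle, 93 mm from the spanner's origin along x, midway between the rails when the spanner lies in the rest: the place to grasp it, across the 12 mm width.
- tool_rest: Wooden rest fixed to the bench: board 150 x 90 x 12 mm, two rails across it at x = -38 and +38 mm, 10 mm thick, 52 mm high, 66 mm clear between them, each with a notch at y = 0, floor 36 mm above the bench, 17 mm wide, flaring to 40. Origin on the bench under its centre, z up. Spanner home: handle along x in both notches, grip point 42 mm above the origin, either way round.
- paste_jar: Amber glass jar with black cap, 44 mm across, 45 mm high, a bystander. Origin under its centre.
- bench_block: Steel bench block, 65 x 65 x 19 mm, a bystander. Origin under its centre.
- third_hand: Black dome-shaped third-hand base with a steel ball joint and clip, 92 mm across, about 100 mm high, a bystander. Origin under its centre.
- ring_clamp: Wooden ring clamp lying down, about 135 x 25 x 13 mm, a bystander. Origin on its underside, 31 mm from the plain wooden end, x along its length.
Mind the look-alikes: they are no part of the job. Of the things that look like the tool_rest, take the one that is farthest to the robot's right at the start. There is more than one size of the spanner; the job needs the larger.

How it is judged:
By the outcome, as a careful person would: the job done as asked, in the order asked, and still so for the second after the job is handed in, with the robot touching nothing.
It also fails if it takes over 61 s, if anything falls off the work surface, if the arm or the gripper's body presses on something with over 40 N, if the wrist force passes 120 N, or if a joint passes its speed limit or range.

## Working session

There is one attempt and no reset: what is moved stays moved. The work goes in short steps, Python scripts to look and compute and a tool call to move; the robot and the scene stay as the last step left them, time stands still between calls to the robot, and variables do not carry over. Pictures are saved under pics/ and viewed, at most 10 in all, crops included, and the job is handed in when it is done.

Besides the shell and the picture viewer there is one more tool, called after "Request:" in YAML: its name, and indented under it one key for each argument. drive_tool: Moves the arm, as the interface text tells. Its arguments: {"type":"object","properties":{"rows":{"type":"array","items":{"type":"number"}},"grip_force":{"type":"number"}},"required":["rows"]}

```bash
mkdir -p pics; ls; python3 - <<'E'
from cell import *
import cv2
o=get_obs();print(o,tcp_to_tips)
for n in("scene","top"):
    c=read_camera(n);cv2.imwrite(f"pics/{n}0.png",c["color"]);print(n,{k:v for k,v in c.items() if k!="color"})
E
```

```text
pics
{'time_s': 0.0, 'qpos': array([63.89080693, 18.43896743, -4.01555834, 83.17500419,  1.29436969,
       78.54031936, -3.25876804]), 'joint_velocities': array([-0.05780473, -0.12053087,  0.00708237,  0.01150966,  0.10395277,
       -0.08797339,  0.1650933 ]), 'effort': array([-1.17295775e-03, -4.91291177e+01, -4.04220382e-01, -3.12532675e+01,
       -6.38803560e-02,  4.37011337e-02,  1.54661639e-04]), 'tool_pos': array([ 0.29413488, -0.57941112,  0.40366133]), 'tool_rot': array([-1.79890917e+02,  5.11599648e-03,  2.69200815e+01]), 'force': array([-0.02450803,  0.91548998, -0.1826618 ]), 'wrist_torque': array([-0.03321313, -0.01462961,  0.01262548]), 'grasp_force': 0.0, 'grip_width': 0.08703893846550416} 0.1822
scene {'fov_y': 48.8711846292145, 'cx': 277.14762423499684, 'cy': 209.82105658261443, 'cam_to_world': array([[-0.70877972, -0.57703595,  0.40578419,  0.93028051],
       [ 0.70531235, -0.59017887,  0.39271285,  0.41976031],
       [ 0.01287582,  0.56455151,  0.8252974 ,  0.90713543],
       [ 0.        ,  0.        ,  0.        ,  1.        ]])}
top {'fov_y': 47.79387713685936, 'cx': 263.4249194167534, 'cy': 212.50203264274037, 'cam_to_world': array([[-0.00405926,  0.99682441, -0.07952744,  0.45415724],
       [-0.99993664, -0.00488119, -0.01014357,  0.04680439],
       [-0.01049954,  0.07948122,  0.99678107,  1.0969952 ],
       [ 0.        ,  0.        ,  0.        ,  1.        ]])}
```

View pics/scene0.png

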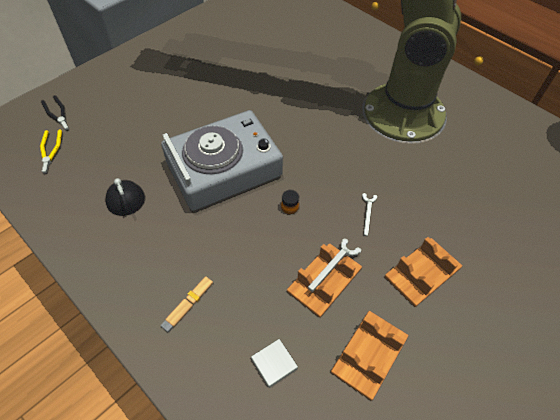

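View pics/top0.png

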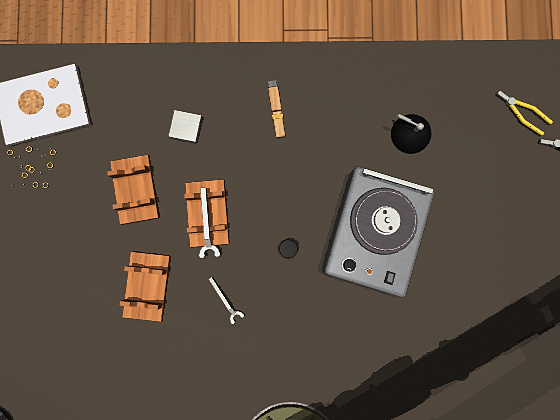

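The top view shows the larger spanner at (207,215) lying in the rightmost rest, with its fork at (209,250) towards the robot. The nut is at (386,220). Next I'll enlarge both areas.

```bash
cat > h.py <<'E'
import numpy as np,cv2
from cell import *
def ray(c,u,v):
    f=c["color"].shape[0]/2/np.tan(np.radians(c["fov_y"])/2)
    M=c["cam_to_world"];d=M[:3,:3]@np.array([(u-c["cx"])/f,-(v-c["cy"])/f,-1.]);return M[:3,3],d
def onz(c,u,v,z):
    o,d=ray(c,u,v);return o+d*(z-o[2])/d[2]
def proj(c,p):
    f=c["color"].shape[0]/2/np.tan(np.radians(c["fov_y"])/2)
    M=c["cam_to_world"];q=M[:3,:3].T@(np.array(p)-M[:3,3]);return c["cx"]+f*q[0]/-q[2],c["cy"]-f*q[1]/-q[2]
def crop(c,u,v,w,h,s):
    return cv2.resize(c["color"][v:v+h,u:u+w],None,fx=s,fy=s,interpolation=cv2.INTER_CUBIC)
E
python3 - <<'E'
from h import *
t=read_camera("top");s=read_camera("scene")
a=np.hstack([crop(t,361,195,50,50,6),crop(t,170,170,80,100,5)[:500][:300]])
b=np.hstack([crop(s,185,120,50,50,6),crop(s,285,230,80,60,5)])
cv2.imwrite("pics/m1.png",np.vstack([a,b]))
# spanner: bright mask
for c,box in((t,(170,170,80,100)),):
    u,v,w,h=box;im=c["color"][v:v+h,u:u+w].astype(int)
    m=((im.min(2)>110)&(im.max(2)-im.min(2)<40)).astype(np.uint8)
    n,l,st,ce=cv2.connectedComponentsWithStats(m)
    k=1+st[1:,4].argmax();ys,xs=np.where(l==k);print(st[k],ce[k])
    for r in range(h):
        q=xs[ys==r]
        if len(q) and r%3==0:print(r+v,q.min()+u,q.max()+u,len(q))
E
```

```text
[ 29  18  21  70 418] [36.13875598 57.22488038]
188 201 205 5
191 201 205 5
194 201 205 5
197 201 205 5
200 202 205 4
203 202 206 5
206 202 206 5
209 202 206 5
212 202 206 5
215 203 207 5
218 203 207 5
221 203 207 5
224 203 207 5
227 204 208 5
230 204 208 5
233 204 208 5
236 204 208 5
239 209 209 1
242 205 209 5
245 206 213 7
248 201 217 17
251 200 218 10
254 199 219 11
257 200 203 4
```

View pics/m1.png

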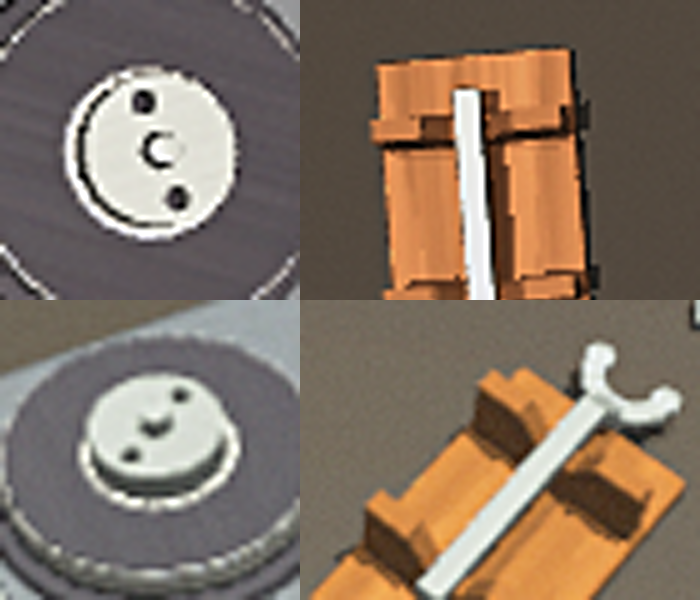

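The enlargement shows the holes in the top view near (384.6,211.6) and (390.5,227.8). In the scene view they are near (215,136) and (206.8,145.8). The handle runs straight from (203,188) to (207,240).

```bash
python3 - <<'E'
from h import *
t=read_camera("top");s=read_camera("scene")
def dark(c,u,v,r=3):
    u0,v0=int(round(u)),int(round(v));g=c["color"][v0-r:v0+r+1,u0-r:u0+r+1].mean(2);w=np.clip(190-g,0,None)
    yy,xx=np.mgrid[-r:r+1,-r:r+1];return u0+(w*xx).sum()/w.sum(),v0+(w*yy).sum()/w.sum()
for n,c,pts in(("top",t,((384.6,211.6),(390.5,227.8))),("scene",s,((215,136),(206.8,145.8)))):
    P=[]
    for p in pts:
        q=dark(c,*p);P.append(onz(c,*q,0.117));print(n,np.round(q,1),P[-1].round(4))
    d=P[1]-P[0];print("mid",((P[0]+P[1])/2).round(4),"len",np.linalg.norm(d).round(4),"ang",np.degrees(np.arctan2(d[1],d[0])).round(2))
def mask(c,lo=110):
    im=c["color"].astype(int);return ((im.min(2)>lo)&(im.max(2)-im.min(2)<45)).astype(np.uint8)
# spanner handle axis and ends, both views
for n,c,seed in(("top",t,(205,210)),("scene",s,(330,268))):
    n_,l,st,ce=cv2.connectedComponentsWithStats(mask(c));u0,v0=seed
    k=l[v0-2:v0+3,u0-2:u0+3].max();ys,xs=np.where(l==k)
    P=np.array([onz(c,x,y,0.048) for x,y in zip(xs,ys)])[:,:2]
    far=P[P[:,0]>P[:,0].min()+.045]
    vx,vy,x0,y0=cv2.fitLine(far.astype(np.float32),cv2.DIST_HUBER,0,.001,.001).ravel()
    if vx<0:vx,vy=-vx,-vy
    d=np.array([vx,vy]);a=(P-[x0,y0])@d;e=np.array([x0,y0])+d*a.max();
    print(n,"axis",np.degrees(np.arctan2(vy,vx)).round(2),"end",e.round(4),"len",(a.max()-a.min()).round(4),"grip",(e-d*.057).round(4))
# rest outline
for n,c in(("top",t),("scene",s)):
    hsv=cv2.cvtColor(c["color"],cv2.COLOR_BGR2HSV);m=cv2.inRange(hsv,(3,90,40),(22,255,255));m=cv2.morphologyEx(m,cv2.MORPH_CLOSE,np.ones((11,11)))
    for k in cv2.findContours(m,0,2)[0]:
        if 1500<cv2.contourArea(k)<5000:
            r=cv2.minAreaRect(k);print(n,r,onz(c,*r[0],.012).round(3))
E
```

```text
top [384.5 211.5] [ 0.5332 -0.1938  0.117 ]
top [390.2 227.6] [ 0.4999 -0.2046  0.117 ]
mid [ 0.5165 -0.1992  0.117 ] len 0.035 ang -162.04
scene [215.  135.3] [ 0.497  -0.2059  0.117 ]
scene [206.2 146.9] [ 0.5349 -0.1923  0.117 ]
mid [ 0.516  -0.1991  0.117 ] len 0.0403 ang 19.82
top axis 4.71 end [0.5937 0.193 ] len 0.1538 grip [0.5369 0.1883]
scene axis 4.87 end [0.5958 0.1936] len 0.1435 grip [0.539  0.1888]
top ((143.2538604736328, 285.9692687988281), (43.908294677734375, 66.85472106933594), 7.125016689300537) [0.374 0.332 0.012]
top ((205.8310546875, 218.5264892578125), (76.42011260986328, 41.1876335144043), 85.48600769042969) [0.527 0.19  0.012]
top ((131.32432556152344, 189.4459228515625), (64.44439697265625, 43.565731048583984), 80.53767395019531) [0.596 0.363 0.012]
scene ((369.94256591796875, 354.99884033203125), (51.10882568359375, 75.53076934814453), 32.125) [0.602 0.361 0.012]
scene ((322.63775634765625, 277.27392578125), (47.062171936035156, 67.39270782470703), 40.10091018676758) [0.544 0.186 0.012]
scene ((422.3229675292969, 269.6548767089844), (47.318260192871094, 65.8504638671875), 48.8140754699707) [0.376 0.325 0.012]
```

Request:
drive_tool:
  rows: [0.038, -0.038, 0, 0, 0, 0, 1, 0.038, -0.038, 0, 0, 0, 0, 1, 0.038, -0.038, 0, 0, 0, 0, 1, 0.038, -0.038, 0, 0, 0, 0, 1, 0.038, -0.038, 0, 0, 0, 0, 1]

```text
time_s: 0.92
tool_pos: [0.378, -0.3223, 0.4049]
tool_rot: [180.0, -0.0, 26.9]
force: [0.7, 0.6, 0.5]
grip_width: 0.0871
grasp_force: 0.0
```

Request:
drive_tool:
  rows: [0.038, -0.038, 0, 0, 0, 0, 1, 0.038, -0.038, 0, 0, 0, 0, 1, 0.038, -0.038, 0, 0, 0, 0, 1, 0.038, -0.038, 0, 0, 0, 0, 1, 0.038, -0.038, 0, 0, 0, 0, 1]

```text
time_s: 1.55
tool_pos: [0.4612, -0.067, 0.405]
tool_rot: [179.9, -0.0, 26.9]
force: [0.8, 0.1, 0.7]
grip_width: 0.0869
grasp_force: 0.0
```

Request:
drive_tool:
  rows: [0.038, -0.038, 0, 0, 0, 0.13, 1, 0.042, -0.032, 0, 0, 0, 0.13, 1, 0.046, -0.025, 0, 0, 0, 0.127, 1, 0, 0, 0.04, 0, 0, 0, 1, 0, 0, 0.04, 0, 0, 0, 1]

```text
time_s: 2.17
tool_pos: [0.5469, 0.0613, 0.3239]
tool_rot: [-180.0, -0.1, 4.8]
force: [-0.5, -0.4, -0.4]
grip_width: 0.0868
grasp_force: 0.0
```

Request:
drive_tool:
  rows: [0.001, -0.0426, 0, 0, 0, 0, 1, 0.0005, -0.0426, 0, 0, 0, 0, 1, 0, -0.0426, 0, 0, 0, 0, 1, 0, 0, 0.03, 0, 0, 0, 1, 0, 0, 0.03, 0, 0, 0, 1]

```text
time_s: 2.8
tool_pos: [0.5373, 0.1888, 0.2644]
tool_rot: [180.0, -0.1, 4.8]
force: [0.3, -1.1, -2.1]
grip_width: 0.0872
grasp_force: 0.0
```

Request:
drive_tool:
  rows: [0, 0, 0.025, 0, 0, 0, 1, 0, 0, 0.02, 0, 0, 0, 1, 0, 0, 0.013, 0, 0, 0, 1, 0, 0, 0, 0, 0, 0, 1]

```text
time_s: 3.3
tool_pos: [0.5371, 0.1879, 0.206]
tool_rot: [180.0, 0.1, 4.7]
force: [-0.6, 0.4, 0.4]
grip_width: 0.0872
grasp_force: 0.0
```

```bash
python3 - <<'E'
from h import *
t=read_camera("top");s=read_camera("scene")
cv2.imwrite("pics/m2.png",np.hstack([crop(t,160,160,100,110,4),crop(s,285,210,80,110,4)]));o=get_obs();print(o["tool_pos"],o["tool_rot"])
E
```

```text
[0.53772608 0.18826192 0.20739062] [-1.79986683e+02 -6.19232876e-02  4.74592948e+00]
```

View pics/m2.png

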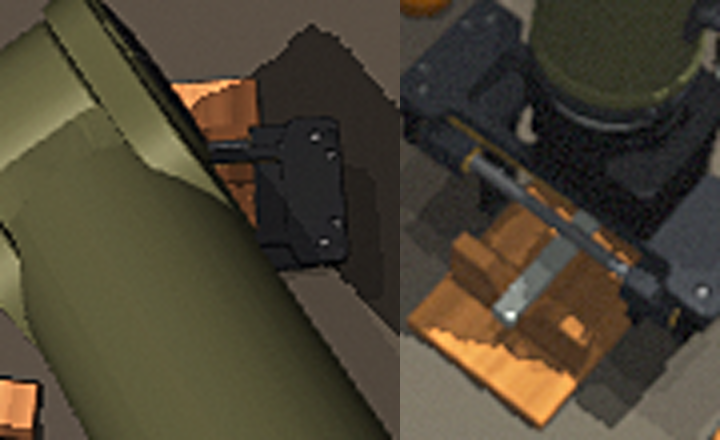

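The fingers straddle the handle between the rails, so I'll close them.

Request:
drive_tool:
  rows: [0, 0, 0, 0, 0, 0, -1, 0, 0, 0, 0, 0, 0, -1, 0, 0, 0, 0, 0, 0, -1, 0, 0, 0, 0, 0, 0, -1, 0, 0, 0, 0, 0, 0, -1]
  grip_force: 40

```text
time_s: 4.03
tool_pos: [0.5373, 0.188, 0.2067]
tool_rot: [180.0, 0.0, 4.7]
force: [-0.4, -0.5, -0.2]
grip_width: 0.0451
grasp_force: 0.0
```

Request:
drive_tool:
  rows: [0, 0, 0, 0, 0, 0, -1, 0, 0, 0, 0, 0, 0, -1, 0, 0, 0, 0, 0, 0, -1, 0, 0, 0, 0, 0, 0, -1, 0, 0, 0, 0, 0, 0, -1]

```text
time_s: 4.65
tool_pos: [0.5373, 0.188, 0.2067]
tool_rot: [180.0, 0.0, 4.7]
force: [-0.6, 0.4, 0.3]
grip_width: 0.0112
grasp_force: 40.0
```

Request:
drive_tool:
  rows: [0, 0, -0.015, 0, 0, 0, -1, 0, 0, -0.03, 0, 0, 0, -1, 0, 0, -0.035, 0, 0, 0, -1, 0, 0, -0.035, 0, 0, 0, -1, 0, 0, -0.035, 0, 0, 0, -1]

```text
time_s: 5.28
tool_pos: [0.537, 0.1882, 0.3587]
tool_rot: [180.0, -0.0, 4.8]
force: [0.5, 0.3, -1.0]
grip_width: 0.0113
grasp_force: 40.0
```

```bash
python3 - <<'E'
from h import *
o=get_obs();print(o["tool_pos"],o["tool_rot"],o["grip_width"])
x,y,yaw=0.487,-0.111,108.5
N=10;p=o["tool_pos"][:2];a=np.radians(o["tool_rot"][2]);D=(np.array([x,y])-p)/N;da=(np.radians(yaw)-a)/N
for i in range(N):
    t=a+i*da;print(round(D@[np.cos(t),np.sin(t)],3),round(D@[np.sin(t),-np.cos(t)],3),round(-da,3))
E
```

```text
[0.53701563 0.18815729 0.35866015] [ 1.79989697e+02 -3.01068082e-02  4.76853891e+00] 0.011257074269670595
-0.007 0.029 -0.181
-0.013 0.028 -0.181
-0.017 0.025 -0.181
-0.022 0.021 -0.181
-0.025 0.017 -0.181
-0.028 0.012 -0.181
-0.029 0.007 -0.181
-0.03 0.002 -0.181
-0.03 -0.004 -0.181
-0.029 -0.009 -0.181
```

Request:
drive_tool:
  rows: [-0.007, 0.029, 0, 0, 0, -0.181, -1, -0.013, 0.028, 0, 0, 0, -0.181, -1, -0.017, 0.025, 0, 0, 0, -0.181, -1, -0.022, 0.021, 0, 0, 0, -0.181, -1, -0.025, 0.017, 0, 0, 0, -0.181, -1]

```text
time_s: 5.9
tool_pos: [0.5119, 0.0379, 0.3575]
tool_rot: [180.0, 0.0, 57.0]
force: [0.4, -0.4, -1.5]
grip_width: 0.0116
grasp_force: 40.0
```

Request:
drive_tool:
  rows: [-0.028, 0.012, 0, 0, 0, -0.181, -1, -0.029, 0.007, 0, 0, 0, -0.181, -1, -0.03, 0.002, 0, 0, 0, -0.181, -1, -0.03, -0.004, 0, 0, 0, -0.181, -1, -0.029, -0.009, 0, 0, 0, -0.181, -1]

```text
time_s: 6.52
tool_pos: [0.4871, -0.1109, 0.3576]
tool_rot: [180.0, 0.0, 108.8]
force: [0.1, 0.2, -1.8]
grip_width: 0.0114
grasp_force: 40.0
```

Request:
drive_tool:
  rows: [0, 0, 0.012, 0, 0, 0, -1, 0, 0, 0.012, 0, 0, 0, -1, 0, 0, 0, 0, 0, 0, -1]

```text
time_s: 6.9
tool_pos: [0.487, -0.109, 0.3316]
tool_rot: [-179.9, -0.1, 108.5]
force: [-0.3, 0.2, -2.3]
grip_width: 0.0113
grasp_force: 40.0
```

```bash
python3 - <<'E'
from h import *
t=read_camera("top");s=read_camera("scene")
cv2.imwrite("pics/t3.png",t["color"]);cv2.imwrite("pics/s3.png",s["color"])
cv2.imwrite("pics/m3.png",np.hstack([crop(t,345,180,80,80,5),crop(s,170,100,80,80,5)]));o=get_obs();print(o["tool_pos"],o["tool_rot"])
E
```

```text
[ 0.48760632 -0.10928496  0.33269963] [-1.79994100e+02 -2.28584379e-02  1.08535733e+02]
```

View pics/m3.png

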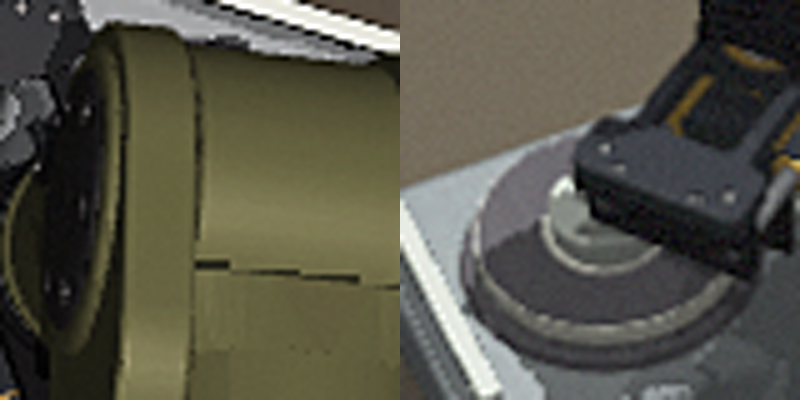

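The arm hides the nut from both cameras here, though a fork tip shows at (574,190) in the scene crop. I'll average the pose readings and then work out the fine offset.

```bash
cat >> h.py <<'E'
def mean(n=8):
    L=[]
    for _ in range(n):
        read_camera("top");o=get_obs();L.append(np.r_[o["tool_pos"]*1e3,o["tool_rot"][2],o["force"],o["wrist_torque"]*10])
    L=np.array(L);print("xyz mm",L[:,:3].mean(0).round(2),"sd",L[:,:3].std(0).round(2),"yaw",L[:,3].mean().round(2),"F",L[:,4:7].mean(0).round(1),"T10",L[:,7:].mean(0).round(2),"t",round(get_obs()["time_s"],2))
    return L.mean(0)
def to(x,y,m):
    a=np.radians(m[3]);d=np.array([x-m[0],y-m[1]]);print("tool shift mm",(d@[np.cos(a),np.sin(a)]).round(2),(d@[np.sin(a),-np.cos(a)]).round(2))
E
python3 - <<'E'
from h import *
m=mean();to(487.5,-111.4,m)
E
```

```text
xyz mm [ 487.64 -110.    333.04] sd [0.08 0.28 0.08] yaw 108.48 F [-0.  -0.3 -1.7] T10 [ 0.53 -0.89  0.05] t 7.4
tool shift mm -1.28 -0.58
```

Request:
drive_tool:
  rows: [-0.0013, -0.0006, 0, 0, 0, 0.003, -1, 0, 0, 0.01, 0, 0, 0, -1, 0, 0, 0.006, 0, 0, 0, -1, 0, 0, 0.004, 0, 0, 0, -1, 0, 0, 0, 0, 0, 0, -1]

```text
time_s: 8.02
tool_pos: [0.4874, -0.112, 0.3124]
tool_rot: [180.0, 0.0, 108.3]
force: [0.8, -0.7, -3.3]
grip_width: 0.0116
grasp_force: 40.0
```

```bash
python3 - <<'E'
from h import *
m=mean(4);to(487.5,-111.4,m)
E
```

```text
xyz mm [ 487.34 -111.84  312.81] sd [0.01 0.04 0.11] yaw 108.27 F [ 0.5 -0.7 -1.4] T10 [-0.17 -1.3  -0.17] t 8.22
tool shift mm 0.36 0.29
```

Request:
drive_tool:
  rows: [0.0003, 0.0003, 0.002, 0, 0, 0, -1, 0, 0, 0.001, 0, 0, 0, -1, 0, 0, 0, 0, 0, 0, -1]

```text
time_s: 8.6
tool_pos: [0.4875, -0.1116, 0.3098]
tool_rot: [180.0, 0.0, 108.3]
force: [1.0, -1.9, -0.9]
grip_width: 0.0116
grasp_force: 40.0
```

```bash
python3 - <<'E'
from h import *
m=mean(4);to(487.5,-111.4,m);s=read_camera("scene");cv2.imwrite("pics/m4.png",crop(s,170,110,80,60,8))
E
```

```text
xyz mm [ 487.54 -111.63  309.84] sd [0.01 0.01 0.01] yaw 108.27 F [ 0.8 -1.1 -1.1] T10 [-3.5  -2.85  0.  ] t 8.8
tool shift mm 0.23 0.03
```

View pics/m4.png

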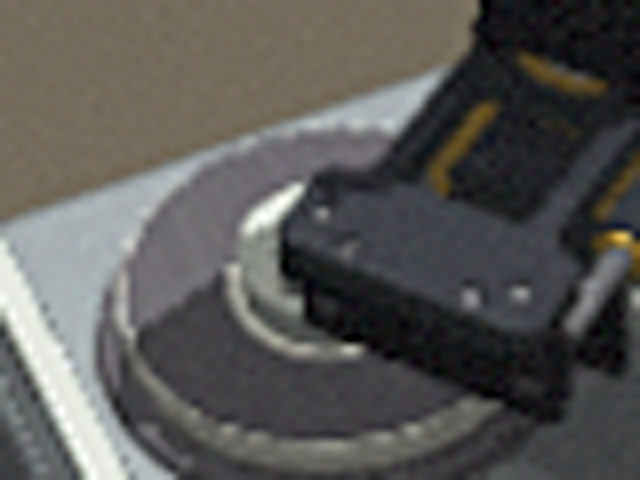

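Request:
drive_tool:
  rows: [-0.0008, 0, 0, 0, 0, 0, -1, 0, 0, 0, 0, 0, 0, -1]

```text
time_s: 9.1
tool_pos: [0.4876, -0.112, 0.3096]
tool_rot: [-180.0, -0.0, 108.3]
force: [0.5, -0.8, -1.4]
grip_width: 0.0116
grasp_force: 40.0
```

```bash
python3 - <<'E'
from h import *
m=mean(3)
E
```

```text
xyz mm [ 487.65 -112.02  309.61] sd [0.01 0.   0.01] yaw 108.29 F [ 0.7 -0.5 -1.8] T10 [-0.77 -1.33 -0.  ] t 9.25
```

Request:
drive_tool:
  rows: [0, 0, 0.001, 0, 0, 0, -1, 0, 0, 0, 0, 0, 0, -1]

```text
time_s: 9.5
tool_pos: [0.4877, -0.112, 0.3086]
tool_rot: [-180.0, -0.0, 108.3]
force: [0.2, -0.6, -1.7]
grip_width: 0.0113
grasp_force: 40.0
```

```bash
python3 - <<'E'
from h import *
m=mean(3)
E
```

```text
xyz mm [ 487.68 -112.08  308.67] sd [0.01 0.02 0.01] yaw 108.28 F [-0.  -0.4 -1.8] T10 [ 0.02 -1.36 -0.08] t 9.65
```

Request:
drive_tool:
  rows: [0, 0, 0.0015, 0, 0, 0, -1, 0, 0, 0.001, 0, 0, 0, -1, 0, 0, 0, 0, 0, 0, -1]

```text
time_s: 10.02
tool_pos: [0.4878, -0.112, 0.3064]
tool_rot: [-180.0, -0.0, 108.3]
force: [-1.3, 1.0, 0.5]
grip_width: 0.0113
grasp_force: 40.0
```

```bash
python3 - <<'E'
from h import *
m=mean(3)
E
```

```text
xyz mm [ 487.75 -111.97  306.36] sd [0.   0.01 0.01] yaw 108.29 F [-0.3  0.9  0.5] T10 [ 1.45  0.03 -0.21] t 10.18
```

Request:
drive_tool:
  rows: [-0.0005, 0.0092, 0, 0, 0, 0.1, -1, -0.0005, 0.0092, 0, 0, 0, 0.1, -1, 0, 0, 0, 0, 0, 0, -1]

```text
time_s: 10.55
tool_pos: [0.5057, -0.1091, 0.3061]
tool_rot: [-180.0, 0.1, 96.9]
force: [-1.0, -3.0, 0.2]
grip_width: 0.0117
grasp_force: 40.0
```

```bash
python3 - <<'E'
from h import *
m=mean(3)
E
```

```text
xyz mm [ 505.51 -109.13  306.19] sd [0.05 0.03 0.03] yaw 96.88 F [-1.1 -3.1 -0.5] T10 [-7.31  0.39  0.2 ] t 10.7
```

Request:
drive_tool:
  rows: [-0.001, 0.0092, 0, 0, 0, 0.1, -1, -0.0005, 0.0092, 0, 0, 0, 0.1, -1, -0.0005, 0.0092, 0, 0, 0, 0.1, -1, 0, 0, 0, 0, 0, 0, -1]

```text
time_s: 11.2
tool_pos: [0.533, -0.1097, 0.3061]
tool_rot: [-179.9, -0.0, 79.7]
force: [-1.6, -1.2, 0.4]
grip_width: 0.0117
grasp_force: 40.0
```

```bash
python3 - <<'E'
from h import *
m=mean(3);a=np.radians(m[3]);r=m[:2]/1e3-[.5168,-.1998];print("R",np.hypot(*r),"ang",np.degrees(np.arctan2(r[1],r[0])),"Tspindle",m[9]/10+r[0]*m[5]-r[1]*m[4],"Frad",m[4:6]@[np.cos(a),np.sin(a)])
c=read_camera("scene");cv2.imwrite("pics/m5.png",np.hstack([crop(c,170,110,80,60,5),crop(read_camera("top"),345,180,80,60,5)]))
E
```

```text
xyz mm [ 532.86 -109.7   306.15] sd [0.02 0.   0.04] yaw 79.74 F [-2.3 -1.4  0.2] T10 [-3.5   4.49 -0.29] t 11.35
R 0.0915241993556121 ang 79.89319447804928 Tspindle 0.15153951998887638 Frad -1.812048115353977
```

View pics/m5.png

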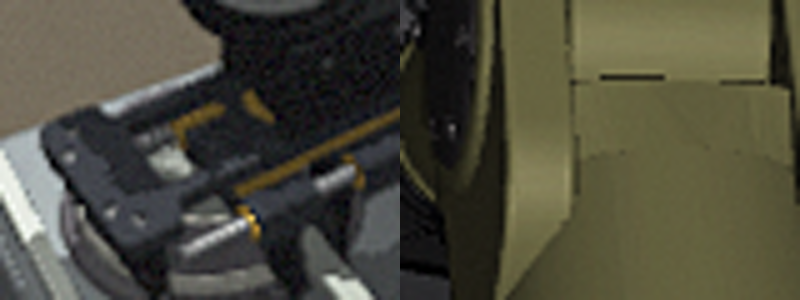

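The gripper hides the fork in both views (scene crop near (170,160)), so I'll go by the torque readings.

Request:
drive_tool:
  rows: [-0.0005, 0.0092, 0, 0, 0, 0.1, -1, -0.0005, 0.0092, 0, 0, 0, 0.1, -1, -0.0005, 0.0092, 0, 0, 0, 0.1, -1]

```text
time_s: 11.82
tool_pos: [0.5588, -0.1182, 0.306]
tool_rot: [-179.9, 0.0, 62.3]
force: [-4.1, 0.6, 1.5]
grip_width: 0.0116
grasp_force: 40.0
```

```bash
cat >> h.py <<'E'
def tq(n=2):
    m=mean(n);a=np.radians(m[3]);r=m[:2]/1e3-[.5168,-.1998];print("R",np.hypot(*r).round(4),"ang",np.degrees(np.arctan2(r[1],r[0])).round(2),"Tspindle",(m[9]/10+r[0]*m[5]-r[1]*m[4]).round(3),"Frad",(m[4:6]@[np.cos(a),np.sin(a)]).round(2),"Ftan",(m[4:6]@[np.sin(a),-np.cos(a)]).round(2))
E
python3 -c "
from h import *
tq(2)"
```

```text
xyz mm [ 559.4  -118.58  306.02] sd [0.17 0.13 0.01] yaw 62.29 F [-3.8  0.1  0.6] T10 [ 0.28  8.53 -1.63] t 11.93
R 0.0917 ang 62.32 Tspindle 0.149 Frad -1.62 Ftan -3.4
```

Request:
drive_tool:
  rows: [-0.0005, 0.0092, 0, 0, 0, 0.1, -1, -0.0003, 0.0046, 0, 0, 0, 0.05, -1]

```text
time_s: 12.18
tool_pos: [0.5704, -0.1253, 0.306]
tool_rot: [-179.9, -0.0, 53.9]
force: [-4.4, 2.3, 1.4]
grip_width: 0.0112
grasp_force: 40.0
```

```bash
python3 -c "
from h import *
tq(2)"
```

```text
xyz mm [ 570.62 -125.52  306.03] sd [0.08 0.05 0.01] yaw 53.9 F [-4.3  1.9  1.3] T10 [ 3.25  9.52 -1.32] t 12.28
R 0.0917 ang 54.08 Tspindle 0.289 Frad -1.0 Ftan -4.59
```

Request:
drive_tool:
  rows: [-0.0003, 0.0046, 0, 0, 0, 0.05, -1, -0.0003, 0.0046, 0, 0, 0, 0.05, -1]

```text
time_s: 12.52
tool_pos: [0.5774, -0.131, 0.3061]
tool_rot: [-179.9, -0.0, 48.3]
force: [-4.3, 2.3, 1.1]
grip_width: 0.0119
grasp_force: 40.0
```

```bash
python3 -c "
from h import *
tq(2)"
```

```text
xyz mm [ 577.66 -131.29  306.13] sd [0.06 0.06 0.01] yaw 48.2 F [-3.2  2.9  0.5] T10 [ 6.73  8.96 -2.04] t 12.62
R 0.0916 ang 48.39 Tspindle 0.192 Frad -0.02 Ftan -4.32
```

Request:
drive_tool:
  rows: [-0.0003, 0.0046, 0, 0, 0, 0.05, -1, -0.0003, 0.0046, 0, 0, 0, 0.05, -1]

```text
time_s: 12.88
tool_pos: [0.5839, -0.1374, 0.3062]
tool_rot: [-179.9, -0.1, 42.5]
force: [-3.1, 4.3, 0.7]
grip_width: 0.0113
grasp_force: 40.0
```

```bash
python3 -c "
from h import *
tq(2)"
```

```text
xyz mm [ 584.14 -137.85  306.24] sd [0.07 0.07 0.02] yaw 42.47 F [-3.1  4.4  0.7] T10 [ 9.15  8.17 -1.89] t 12.97
R 0.0915 ang 42.61 Tspindle 0.303 Frad 0.68 Ftan -5.38
```

Request:
drive_tool:
  rows: [-0.0001, 0.0046, 0, 0, 0, 0.05, -1, -0.0001, 0.0046, 0, 0, 0, 0.05, -1]

```text
time_s: 13.22
tool_pos: [0.5898, -0.1444, 0.3062]
tool_rot: [-179.9, -0.1, 36.8]
force: [-2.7, 4.1, 1.1]
grip_width: 0.0114
grasp_force: 40.0
```

```bash
python3 -c "
from h import *
tq(2)"
```

```text
xyz mm [ 590.   -144.86  306.21] sd [0.07 0.09 0.02] yaw 36.75 F [-3.4  4.9  0.1] T10 [ 9.68  8.25 -2.55] t 13.32
R 0.0915 ang 36.89 Tspindle 0.287 Frad 0.22 Ftan -5.92
```

Request:
drive_tool:
  rows: [-0.0001, 0.0046, 0, 0, 0, 0.05, -1]

```text
time_s: 13.45
tool_pos: [0.5924, -0.1479, 0.3062]
tool_rot: [-179.9, -0.0, 34.0]
force: [-4.3, 6.5, 0.1]
grip_width: 0.0115
grasp_force: 40.0
```

```bash
python3 -c "
from h import *
tq(2)"
```

```text
xyz mm [ 592.51 -148.21  306.12] sd [0.04 0.08 0.01] yaw 33.92 F [-4.   5.3  1. ] T10 [10.61  9.62 -1.67] t 13.55
R 0.0916 ang 34.28 Tspindle 0.437 Frad -0.36 Ftan -6.59
```

Request:
drive_tool:
  rows: [-0.0001, 0.0046, 0, 0, 0, 0.05, -1, 0, 0, 0, 0, 0, 0, -1]

```text
time_s: 13.8
tool_pos: [0.5945, -0.1506, 0.3058]
tool_rot: [-179.7, 0.0, 31.3]
force: [-6.0, 7.1, 1.8]
grip_width: 0.0117
grasp_force: 40.1
```

```bash
python3 -c "
from h import *
tq(2)"
```

```text
xyz mm [ 594.41 -150.54  305.81] sd [0.   0.02 0.01] yaw 31.31 F [-6.6  6.7  1.9] T10 [14.69 14.44  2.48] t 13.9
R 0.0919 ang 32.4 Tspindle 1.094 Frad -2.1 Ftan -9.16
```

Request:
drive_tool:
  rows: [-0.0001, 0.0046, 0, 0, 0, 0.05, -1, 0, 0, 0, 0, 0, 0, -1]

```text
time_s: 14.15
tool_pos: [0.5963, -0.1529, 0.3054]
tool_rot: [-179.5, 0.1, 28.6]
force: [-9.0, 9.8, 2.3]
grip_width: 0.0115
grasp_force: 40.6
```

```bash
python3 -c "
from h import *
tq(2)"
```

```text
xyz mm [ 596.23 -152.88  305.4 ] sd [0.01 0.03 0.01] yaw 28.59 F [-8.  10.1  2.3] T10 [20.88 19.42  5.83] t 14.25
R 0.0923 ang 30.57 Tspindle 1.758 Frad -2.18 Ftan -12.67
```

The torque rose from 0.3 to 1.76 N·m, so the nut is against its stop. Now I'll unload it a little and lift off.

Request:
drive_tool:
  rows: [0.0001, -0.0046, 0, 0, 0, -0.05, -1, 0.0001, -0.0046, 0, 0, 0, -0.05, -1, 0.0001, -0.0028, 0, 0, 0, -0.03, -1, 0, 0, 0, 0, 0, 0, -1]

```text
time_s: 14.75
tool_pos: [0.592, -0.1475, 0.3067]
tool_rot: [179.9, -0.1, 35.6]
force: [-0.2, 1.1, -0.4]
grip_width: 0.0115
grasp_force: 40.0
```

```bash
python3 -c "
from h import *
tq(3)"
```

```text
xyz mm [ 592.07 -147.71  306.64] sd [0.02 0.02 0.  ] yaw 35.51 F [ 0.3  1.  -0. ] T10 [ 2.58 -0.04 -0.75] t 14.9
R 0.0915 ang 34.69 Tspindle -0.021 Frad 0.82 Ftan -0.59
```

Unloaded, so I'll lift straight up.

Request:
drive_tool:
  rows: [0, 0, -0.002, 0, 0, 0, -1, 0, 0, -0.003, 0, 0, 0, -1, 0, 0, -0.005, 0, 0, 0, -1, 0, 0, -0.01, 0, 0, 0, -1, 0, 0, -0.03, 0, 0, 0, -1]

```text
time_s: 15.52
tool_pos: [0.5909, -0.1476, 0.3556]
tool_rot: [-179.9, 0.1, 35.5]
force: [0.7, -0.1, -1.7]
grip_width: 0.0116
grasp_force: 40.0
```

```bash
python3 - <<'E'
from h import *
m=mean(3)
x,y,yaw=537.3,188.2,4.75
N=8;p=m[:2];a=np.radians(m[3]);D=(np.array([x,y])-p)/N/1000;da=(np.radians(yaw)-a)/N
for i in range(N):
    t=a+i*da;print(round(D@[np.cos(t),np.sin(t)],4),round(D@[np.sin(t),-np.cos(t)],4),round(-da,4))
E
```

```text
xyz mm [ 592.51 -147.42  360.13] sd [0.21 0.07 1.21] yaw 35.5 F [ 1.1  0.4 -0.5] T10 [ 0.2  -1.6   0.19] t 15.68
0.0187 -0.0382 0.0671
0.0161 -0.0393 0.0671
0.0135 -0.0403 0.0671
0.0107 -0.0411 0.0671
0.008 -0.0418 0.0671
0.0051 -0.0422 0.0671
0.0023 -0.0425 0.0671
-0.0006 -0.0425 0.0671
```

Request:
drive_tool:
  rows: [0.0187, -0.0382, 0, 0, 0, 0.067, -1, 0.0161, -0.0393, 0, 0, 0, 0.067, -1, 0.0135, -0.0403, 0, 0, 0, 0.067, -1, 0.0107, -0.0411, 0, 0, 0, 0.067, -1]

```text
time_s: 16.18
tool_pos: [0.5631, 0.0215, 0.3553]
tool_rot: [-180.0, 0.1, 20.0]
force: [-0.1, 0.3, -2.6]
grip_width: 0.0115
grasp_force: 40.0
```

Request:
drive_tool:
  rows: [0.008, -0.0418, 0, 0, 0, 0.067, -1, 0.0051, -0.0422, 0, 0, 0, 0.067, -1, 0.0023, -0.0425, 0, 0, 0, 0.067, -1, -0.0006, -0.0425, 0, 0, 0, 0.067, -1, 0, 0, 0, 0, 0, 0, -1]

```text
time_s: 16.8
tool_pos: [0.5342, 0.1927, 0.3557]
tool_rot: [-179.9, 0.1, 5.2]
force: [-0.6, -1.3, -1.6]
grip_width: 0.0113
grasp_force: 40.0
```

```bash
python3 - <<'E'
from h import *
m=mean(5);to(537.3,188.1,m)
t=read_camera("top");s=read_camera("scene")
cv2.imwrite("pics/m6.png",np.hstack([crop(t,355,190,60,60,6),crop(s,270,170,100,90,4)]))
E
```

```text
xyz mm [536.05 187.65 355.54] sd [0.52 1.29 0.11] yaw 4.81 F [ 0.1 -0.4 -1.9] T10 [-0.07 -0.47 -0.14] t 17.05
tool shift mm 1.29 -0.34
```

View pics/m6.png

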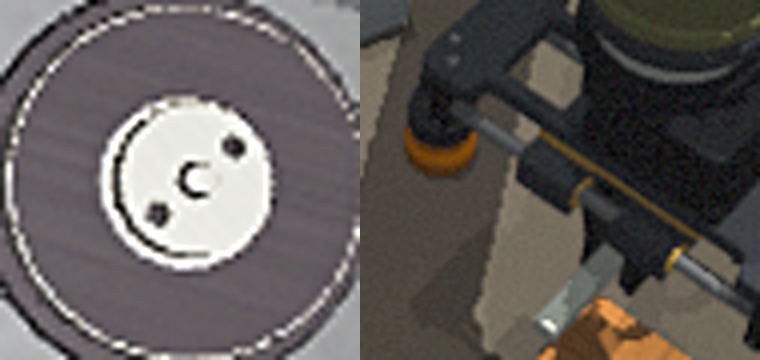

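The holes now lie at about −49°, against +18° at the start. That is 1.17 rad of turning, which fits reaching the stop. Now I'll lower the spanner into its rest.

Request:
drive_tool:
  rows: [0.0012, 0, 0.03, 0, 0, 0, -1, 0, 0, 0.04, 0, 0, 0, -1, 0, 0, 0.035, 0, 0, 0, -1, 0, 0, 0.02, 0, 0, 0, -1, 0, 0, 0, 0, 0, 0, -1]

```text
time_s: 17.77
tool_pos: [0.537, 0.1876, 0.23]
tool_rot: [180.0, 0.2, 4.8]
force: [-0.7, -0.1, -0.4]
grip_width: 0.0117
grasp_force: 40.0
```

```bash
python3 - <<'E'
from h import *
m=mean(5);to(537.3,188.1,m)
s=read_camera("scene")
cv2.imwrite("pics/m7.png",crop(s,270,200,120,120,5))
E
```

```text
xyz mm [537.95 188.52 232.47] sd [0.18 0.18 0.52] yaw 4.79 F [-0.2  0.5 -1.5] T10 [ 0.27 -0.27 -0.1 ] t 18.02
tool shift mm -0.68 0.36
```

View pics/m7.png

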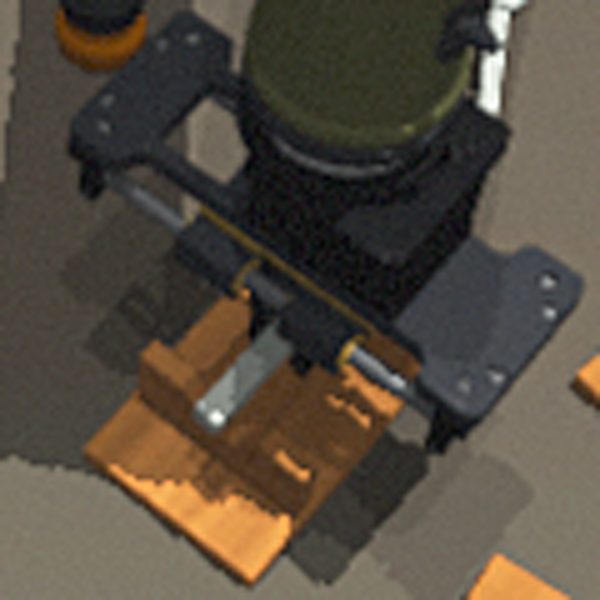

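The handle's end at (210,415) hangs over the notch, aligned. I'll lower it gently.

Request:
drive_tool:
  rows: [-0.0006, 0.0003, 0.008, 0, 0, 0, -1, 0, 0, 0.007, 0, 0, 0, -1, 0, 0, 0.005, 0, 0, 0, -1, 0, 0, 0.002, 0, 0, 0, -1, 0, 0, 0, 0, 0, 0, -1]

```text
time_s: 18.7
tool_pos: [0.5367, 0.188, 0.209]
tool_rot: [180.0, 0.0, 4.8]
force: [-0.4, 0.2, -1.0]
grip_width: 0.0115
grasp_force: 40.0
```

```bash
python3 -c "
from h import *
m=mean(4);to(537.3,188.1,m)"
```

```text
xyz mm [536.82 188.06 209.36] sd [0.03 0.01 0.09] yaw 4.8 F [-0.6 -0.1 -1.4] T10 [ 0.35 -0.52 -0.09] t 18.9
tool shift mm 0.48 0.0
```

Request:
drive_tool:
  rows: [0, 0, 0.001, 0, 0, 0, -1, 0, 0, 0.001, 0, 0, 0, -1, 0, 0, 0.0006, 0, 0, 0, -1, 0, 0, 0, 0, 0, 0, -1]

```text
time_s: 19.4
tool_pos: [0.5367, 0.188, 0.2067]
tool_rot: [180.0, 0.0, 4.8]
force: [-0.9, -0.4, 0.4]
grip_width: 0.0116
grasp_force: 40.0
```

```bash
python3 -c "
from h import *
m=mean(4)"
```

```text
xyz mm [536.71 187.96 206.7 ] sd [0.   0.01 0.01] yaw 4.8 F [-0.5 -0.8  0. ] T10 [-0.58  1.36  0.14] t 19.6
```

It is down at the original height and the weight is off. Next, open the fingers gradually.

Request:
drive_tool:
  rows: [0, 0, 0.0004, 0, 0, 0, -1, 0, 0, 0, 0, 0, 0, -0.6, 0, 0, 0, 0, 0, 0, -0.4, 0, 0, 0, 0, 0, 0, 0, 0, 0, 0, 0, 0, 0, 0.5]
  grip_force: 10

```text
time_s: 20.23
tool_pos: [0.5367, 0.188, 0.2062]
tool_rot: [180.0, -0.0, 4.8]
force: [-0.8, -1.1, 1.0]
grip_width: 0.0384
grasp_force: 0.0
```

Request:
drive_tool:
  rows: [0, 0, 0, 0, 0, 0, 1, 0, 0, 0, 0, 0, 0, 1, 0, 0, 0, 0, 0, 0, 1, 0, 0, 0, 0, 0, 0, 1, 0, 0, 0, 0, 0, 0, 1]

```text
time_s: 20.85
tool_pos: [0.5367, 0.188, 0.2062]
tool_rot: [180.0, 0.0, 4.8]
force: [0.4, 0.2, 0.2]
grip_width: 0.0849
grasp_force: 0.0
```

Request:
drive_tool:
  rows: [0, 0, -0.01, 0, 0, 0, 1, 0, 0, -0.03, 0, 0, 0, 1, 0, 0, -0.05, 0, 0, 0, 1, 0, 0, -0.05, 0, 0, 0, 1, 0, 0, -0.05, 0, 0, 0, 1]

```text
time_s: 21.48
tool_pos: [0.5364, 0.1881, 0.3987]
tool_rot: [180.0, -0.1, 4.8]
force: [0.7, -0.2, -1.6]
grip_width: 0.0872
grasp_force: 0.0
```

Request:
drive_tool:
  rows: [0, 0.05, 0, 0, 0, 0, 1, 0, 0.055, 0, 0, 0, 0, 1, 0, 0.06, 0, 0, 0, 0, 1, 0, 0.06, 0, 0, 0, 0, 1, 0, 0.06, 0, 0, 0, 0, 1]

```text
time_s: 22.1
tool_pos: [0.5604, -0.0977, 0.3973]
tool_rot: [180.0, -0.1, 4.8]
force: [1.3, 0.5, 0.5]
grip_width: 0.087
grasp_force: 0.0
```

Request:
drive_tool:
  rows: [0, 0.06, 0, 0, 0, 0, 1, 0, 0.06, 0, 0, 0, 0, 1, 0, 0.06, 0, 0, 0, 0, 1, 0, 0.04, 0, 0, 0, 0, 1, 0, 0, 0, 0, 0, 0, 1]

```text
time_s: 22.72
tool_pos: [0.5777, -0.32, 0.3961]
tool_rot: [179.9, 0.0, 4.4]
force: [0.4, 0.1, -1.0]
grip_width: 0.0871
grasp_force: 0.0
```

```bash
python3 - <<'E'
from h import *
t=read_camera("top");s=read_camera("scene");b=cv2.imread("pics/top0.png")
A=np.hstack([crop(t,170,165,80,100,5),cv2.resize(b[165:265,170:250],None,fx=5,fy=5)[:, :400]])
cv2.imwrite("pics/m8.png",A);cv2.imwrite("pics/t8.png",t["color"]);print(get_obs()["time_s"])
d=cv2.absdiff(t["color"],b).max(2)>60;n,l,st,c=cv2.connectedComponentsWithStats(d.astype(np.uint8))
print([list(x) for x in st[1:] if x[4]>25])
E
```

```text
22.825
[[np.int32(541), np.int32(106), np.int32(19), np.int32(41), np.int32(411)], [np.int32(525), np.int32(123), np.int32(19), np.int32(13), np.int32(94)], [np.int32(513), np.int32(128), np.int32(23), np.int32(13), np.int32(72)], [np.int32(460), np.int32(142), np.int32(70), np.int32(56), np.int32(1912)], [np.int32(412), np.int32(158), np.int32(48), np.int32(54), np.int32(493)], [np.int32(530), np.int32(189), np.int32(17), np.int32(7), np.int32(48)], [np.int32(524), np.int32(272), np.int32(7), np.int32(21), np.int32(31)], [np.int32(413), np.int32(298), np.int32(109), np.int32(110), np.int32(1550)], [np.int32(291), np.int32(408), np.int32(12), np.int32(8), np.int32(29)]]
```

View pics/m8.png

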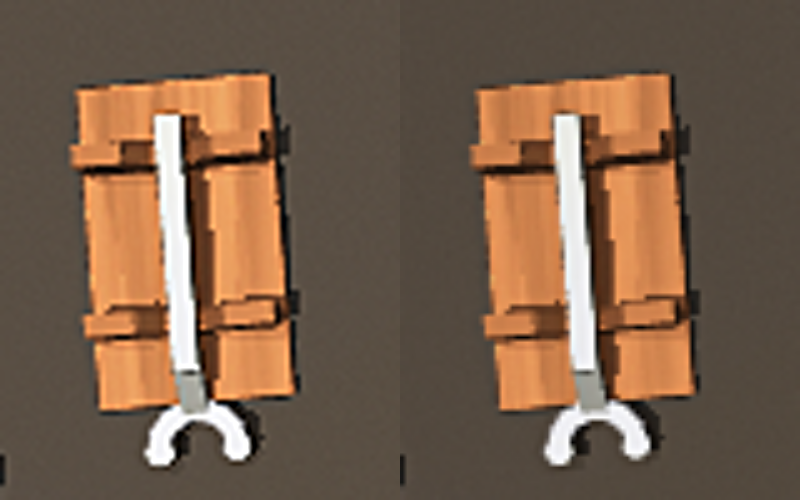

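The spanner (left panel, now) lies exactly as it did at the start (right panel). The only other changes in the picture are the arm and its shadow.

```bash
python3 -c "
from cell import *
print(sign_off())"
```

```text
the job is handed in; nothing more can be done
None
```

I tightened the nut against its stop with the larger spanner, laid the spanner back in its rest and handed the job in at about 23 s; the other things on the bench look undisturbed in the last top view.

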